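# Collapse a telescopic cylinder for storage

## Robot

A 6-joint arm with a two-finger parallel gripper is mounted at the origin on a cart in front of the work surface, level with it; the furniture and walls round the work are solid. World frame = base frame: x ahead of the robot, y to its left, z up, the work surface at z = 0. Lengths are in m, angles in rad, forces in N, time in s.
With the tool pointing down it reaches from about 0.275 to 0.975 m from the base axis. Payload 8.4 kg.
Tool frame: the origin (TCP) lies at the very end of the fingers, on their centre line; the grasp point (between the pads) lies 19 mm behind it (pinch_z is the distance from the TCP to the grasp point, in m); z points along the fingers, y is the direction in which the jaws open and shut (so a half turn about z gives the same grasp; the last joint's range is limited). The gripper opens to 92 mm and grips with 3 to 60 N. Pads are 20 mm wide; open, the fingers measure 128 mm over their backs; the gripper's body (75 mm by 189 mm) begins 69 mm behind the grasp point.
Start: joints at [1.179, 0.353, 1.633, -0, 1.155, -0.002], TCP at [0.238, 0.578, 0.19] pointing down, gripper open.
Joint ranges: [-2.63, 2.63], [-0.92, 2.1], [0.06, 2.66], [-1.3, 4.44], [0, 2.69], [-3.02, 3.02]. Speed limits (rad/s): [2.22, 2.22, 2.79, 3.14, 3.14, 3.14].

## Interface

Orientations are given as a rotation vector (axis times angle).
In Python, from workcell import * gives the robot as it stands.
- The arm moves only by the tool jog_arm, never from a script. Its argument "increments" is one flat list of numbers, 6 for each row, row after row: the shift along the tool's x, y, z in cm, then the turn, a rotation vector about the tool's x, y, z in rad. In form: [dx, dy, dz, wx, wy, wz, dx, dy, dz, wx, wy, wz, ...]. A call has 1 to 5 rows; each row is the pose to reach, as a shift and turn from the pose commanded when the call began, along the tool's axes at that moment; what a row does not reach only later rows make up. A row lasts 1/10 s, in which the tool goes at most 50 mm and 8.59 degrees, less where a joint would pass 70% of its speed; a pose out of reach is approached as far as the arm can. A call with a gripper value outside its range is refused whole. "hand" is the finger opening in cm, from 0 to 9.19, set as the call begins (left out, the last holds). The fingers move at their own pace and stop on an object; "squeeze" is the grip in N (left out, the last holds). Time passes only in rows, so rows that repeat a pose let the fingers close. It gives the time, the measured TCP pose, the force and the opening at its end, in the units of the state.
- state(): the state, without advancing time (a new reading comes with each control period).
- read_camera(name): name is "scene" or "top"; returns the picture (420x560x3 uint8, red, green, blue); there is no depth.
- camera_info(name): a dict with "fx", "fy", "cx", "cy" (pixels), "cam_to_world" (4x4, takes a point from camera to world coordinates). Camera axes: x right, y up, looking along -z (the intrinsics and any distortion apply to the point x, -y, -z); pixel columns grow to the right and rows downward; lengths in m; the calibration is good to about 2 mm. A picture is of the moment at which its call begins. camera_info takes no time and is no camera call.
- hand_in(): hands the job in, once; it reports no verdict.
The state is a dict: "time": time; "qpos": joint angles; "dq": joint speeds; "tau": joint torques, N m; "tool_pos": TCP position; "ee_rot": TCP orientation; "wrist_force": force on the tool from outside, world axes, zero at the start; "moment": the same for the moment, N m; "opening": finger opening in m.
Only numpy, scipy, OpenCV 4.12 (cv2) and the standard library are available. Lean on these libraries where they do the work, as an engineer would, in place of code of your own. Each camera call takes 0.05 s, during which the arm holds its last target. There are 200 camera calls.

## Task

Collapse the telescopic hydraulic cylinder for storage, innermost tube first: with the red stop still in place, push the thin inner rod down fully home into the middle tube. Then draw the red forked stop out sideways by its black handle and set it down gently, upright on its base, inside the blue tray; last, push the middle tube down fully home, so that the cylinder is left fully collapsed. Leave the jar, the brass tee and the small coupler where they are.

Things in the scene. Friction and masses are not known exactly. Their poses are not given: they have to be found in the camera images.
- ram: telescopic cylinder, upright, fixed to the bench; origin at the centre of the underside of its dark 130x130x12 mm base plate, z up along the cylinder axis. Grey barrel 62 mm across, topped by a dark gland nut 72 mm across whose flat top is 95 mm above the origin. The stop's handle points to the ram's own -y at the start
- head_top (a point): centre of the flat top of the inner rod's head (dark disc with a blue band, 44 mm across, 18 mm high; the aluminium rod below it is 28 mm across). Push straight down on it, about 4 N, to slide the rod in; when the rod is home the head rests on the middle tube's ring and pushing on, about 9 N, slides the middle tube. Height over the ram's origin: 232 mm minus both joint values; 127 mm when all is collapsed
- stage_ring (a point): centre of the top face of the middle tube's dark ring (60 mm across, 14 mm high; the bright tube below it is 44 mm across). Height over the ram's origin: 159 mm minus the stage joint value
- rod (a joint): travel of the inner rod into the middle tube (m): 0 fully extended, 0.055 fully home. Stays where it is left (friction)
- stage (a joint): travel of the middle tube into the barrel (m): 0 fully extended, 0.050 fully home (its ring on the gland nut). Stays where it is left (friction). While the red stop is in place it can go no farther than 0.012; at the start it is 0 to 0.008
- stop: loose red forked maintenance stop, about 0.16 kg; stands on the gland nut, straddling the middle tube. Block 72 mm (x) by 56 mm (y -36 to +20 mm) by 38 mm high, with a slot 49 mm wide open to its +y. Origin on the slot's axis (the cylinder's axis at the start), at the underside; z up. It comes out level along its own -y: it is clear of tube and ring after 60 mm
- stop_grip (a point): grip point of the stop's upright black handle plate, 10 mm thick along the stop's x, 30 mm wide along its y, at stop coordinates (0, -73, 58) mm; the plate's top is 75 mm above the underside. Pinch it from above, fingers closing along the stop's x. With the rod home, the cylinder's head stands at most 82 mm above the stop's underside
- stop_mid (a point): middle of the stop's whole length, at stop coordinates (0, -34, 19) mm
- tray: blue open tray fixed on the bench, 170 mm (own x) by 240 mm (own y), 30 mm high, walls 4 mm; origin at the centre of its underside
- tray_in (a point): centre of the tray's inner floor, about 4 mm above the bench
- seal_jar: white jar with a red lid, 54 mm across, 69 mm high; origin at its underside; leave alone
- brass_tee: brass tee fitting lying down, 24x101x55 mm; origin at its underside; leave alone
- coupler_mini: small bright metal hose coupler lying down, 23x41x20 mm; origin at its underside; leave alone
There are look-alikes about, which are no part of the job. There is more than one size of the stop; the job needs the middle-sized.

How it is judged:
By the outcome, as a careful person would: the job done as asked, in the order asked, and still so for the second after the job is handed in, with the robot touching nothing.
It also fails if it takes over 64 s, if anything falls off the work surface, if the arm or the gripper's body presses on something with over 40 N, if the wrist force passes 120 N, or if a joint passes its speed limit or range.

## Working session

There is one attempt and no reset: what is moved stays moved. The work goes in short steps, Python scripts to look and compute and a tool call to move; the robot and the scene stay as the last step left them, time stands still between calls to the robot, and variables do not carry over. Pictures are saved under pics/ and viewed, about 8 in all and at most 12, crops included, and the job is handed in when it is done.

Besides the shell and the picture viewer there is one more tool, called after "Request:" by a JSON object that holds its "fn" and its "kwargs", one argument or row to a line. jog_arm: Moves the arm, as the interface text tells. Its arguments: {"type":"object","properties":{"increments":{"type":"array","items":{"type":"number"}},"hand":{"type":"number"},"squeeze":{"type":"number"}},"required":["increments"]}

```bash
mkdir -p pics; ls; python3 - <<'E'
from workcell import *
import cv2, numpy as np
for n in ("scene","top"):
    im=read_camera(n); cv2.imwrite(f"pics/{n}0.png",im[:,:,::-1]); i=camera_info(n); print(n,{k:(np.round(v,4).tolist() if hasattr(v,'__len__') and not isinstance(v,str) else v) for k,v in i.items()})
print(state())
E
```

```text
pics
scene {'fx': 380.8968038259523, 'fy': 380.8968038259523, 'cx': 274.6026172161736, 'cy': 209.29670051246464, 'cam_to_world': [[0.7459, 0.4283, -0.5101, 0.083], [-0.6658, 0.498, -0.5556, -0.5739], [0.0161, 0.754, 0.6566, 0.8161], [0.0, 0.0, 0.0, 1.0]]}
top {'fx': 528.5979929748839, 'fy': 528.5979929748839, 'cx': 276.4520273047694, 'cy': 207.49089099488782, 'cam_to_world': [[0.0151, 0.9055, -0.424, -0.0609], [-0.9999, 0.0161, -0.0013, -0.0002], [0.0057, 0.4239, 0.9057, 1.5459], [0.0, 0.0, 0.0, 1.0]]}
{'time': 0.1, 'qpos': array([ 1.17857841e+00,  3.53619651e-01,  1.63403091e+00, -8.45522204e-06,
        1.15519888e+00, -2.40986690e-03]), 'dq': array([ 0.00145535, -0.00166709, -0.00149517,  0.00085779,  0.00011975,
        0.00036719]), 'tau': array([ 7.73760221e-04, -5.94900835e+01, -3.34928012e+01,  6.99989917e-02,
        1.85074867e-02, -6.65483549e-05]), 'tool_pos': array([0.23733766, 0.57768097, 0.18912567]), 'ee_rot': array([-6.08388095e-01, -3.08187674e+00,  1.93807468e-03]), 'wrist_force': array([ 0.33321662,  1.09491194, -0.22774106]), 'moment': array([ 0.01297187, -0.02746991,  0.05321321]), 'opening': 0.09184780519551573}
```

View pics/scene0.png

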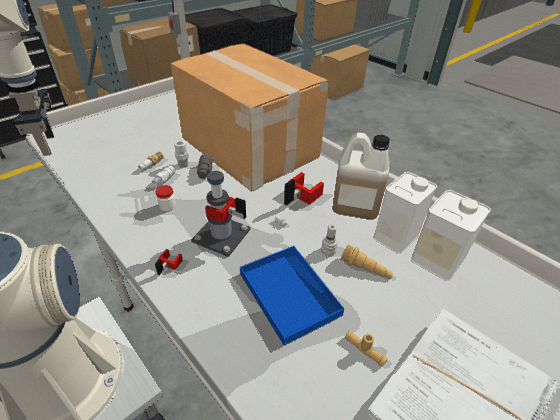

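View pics/top0.png

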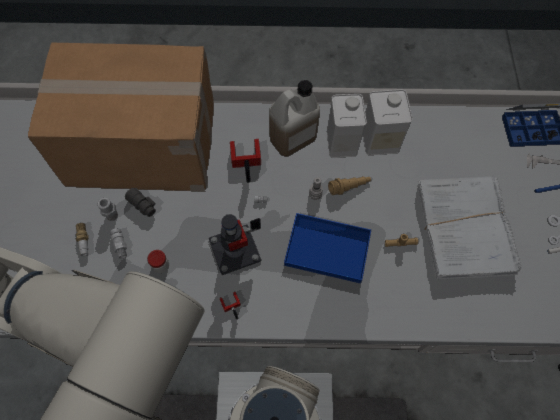

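The candidate stops are at top (245,160), large and loose; top (231,303), small and loose; and top (240,235), on the ram. The one on the ram straddles the tube and is middle-sized, so it fits. I'll confirm with an enlarged crop of both views.

```bash
cat > h.py <<'E'
import numpy as np, cv2
from workcell import *
def proj(n,P):
    i=camera_info(n);T=np.array(i["cam_to_world"]);c=(np.atleast_2d(P)-T[:3,3])@T[:3,:3]
    return np.c_[i["cx"]+i["fx"]*c[:,0]/-c[:,2], i["cy"]+i["fy"]*c[:,1]/c[:,2]]
def ray(n,uv):
    i=camera_info(n);T=np.array(i["cam_to_world"])
    d=T[:3,:3]@np.array([(uv[0]-i["cx"])/i["fx"],-(uv[1]-i["cy"])/i["fy"],-1]);return T[:3,3],d/np.linalg.norm(d)
def onz(n,uv,z):
    o,d=ray(n,uv);return o+d*(z-o[2])/d[2]
def tri(a,b):
    (o1,d1),(o2,d2)=ray("scene",a),ray("top",b)
    s=np.linalg.lstsq(np.c_[d1,-d2],o2-o1,rcond=None)[0];p,q=o1+d1*s[0],o2+d2*s[1];return (p+q)/2,np.linalg.norm(p-q)
E
python3 - <<'E'
from h import *
print([k for k in camera_info("top")], camera_info("top").get("distortion"))
a=cv2.imread("pics/scene0.png")[165:260,180:255];b=cv2.imread("pics/top0.png")[205:285,200:275]
a=cv2.resize(a,None,fx=5.2,fy=5.2,interpolation=cv2.INTER_CUBIC)[:,:390];b=cv2.resize(b,None,fx=5.2,fy=5.2,interpolation=cv2.INTER_CUBIC)
o=np.zeros((494,790,3),np.uint8);o[:a.shape[0],:a.shape[1]]=a;o[:b.shape[0],400:790]=b[:,:390];cv2.imwrite("pics/crop0.png",o)
# tray blue
for n in("scene","top"):
    im=cv2.imread(f"pics/{n}0.png");h=cv2.cvtColor(im,cv2.COLOR_BGR2HSV)
    m=cv2.inRange(h,(105,150,50),(125,255,255));c=max(cv2.findContours(m,0,2)[0],key=cv2.contourArea)
    hull=cv2.convexHull(c);print(n,cv2.approxPolyDP(hull,5,True).reshape(-1,2).tolist())
E
```

```text
['fx', 'fy', 'cx', 'cy', 'cam_to_world'] None
scene [[293, 246], [343, 311], [283, 344], [240, 267]]
top [[297, 214], [370, 231], [360, 280], [285, 263]]
```

View pics/crop0.png

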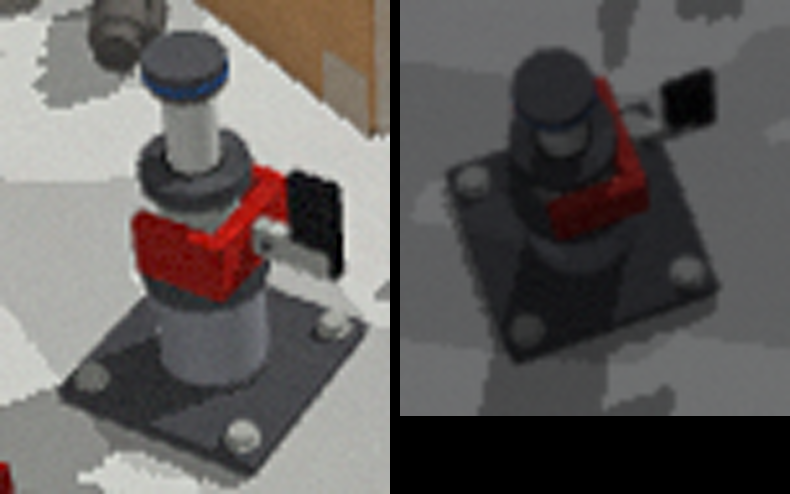

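The crop confirms it: the middle-sized stop straddles the tube on the ram. The head top is at scene (215.4,176) and top (229.4,221.7), and the handle is black, at crop (315,225) and (690,98).

```bash
python3 - <<'E'
from h import *
S=lambda x,y:(180+x/5.2-.4,165+y/5.2-.4); T=lambda x,y:(200+(x-400)/5.2-.4,205+y/5.2-.4)
p,e=tri(S(185,58),T(553,87));print("head",p.round(4),e)
for nm,n,c in(("top","top",[T(447,170),T(515,360),T(720,288)]),("scene","scene",[S(60,392),S(250,470),S(368,325)])):
    w=np.array([onz(n,u,.012)[:2] for u in c]);print(nm,w.round(4).tolist(),"ctr",((w[0]+w[2])/2).round(4))
    for k in(0,1):
        d=w[k+1]-w[k];print(np.linalg.norm(d).round(4),np.degrees(np.arctan2(d[1],d[0])).round(1))
for n,c in(("scene",[(293,246),(343,311),(283,344),(240,267)]),("top",[(297,214),(370,231),(360,280),(285,263)])):
    w=np.array([onz(n,u,.03)[:2] for u in c]);print(n,"tray",w.round(4).tolist(),w.mean(0).round(4))
    for k in range(4):
        d=w[k]-w[k-1];print(np.linalg.norm(d).round(4),np.degrees(np.arctan2(d[1],d[0])).round(1))
# handle: black blob in both views
print("handle scene corner tops", [tri(S(*a),T(*b)) for a,b in [((288,172),(662,85)),((340,186),(712,68))]])
E
```

```text
head [0.5149 0.1304 0.2225] 0.0004240352502756944
top [[0.5508, 0.2119], [0.4327, 0.1641], [0.4789, 0.0461]] ctr [0.5148 0.129 ]
0.1274 -158.0
0.1267 -68.6
scene [[0.4312, 0.1638], [0.4768, 0.0464], [0.5967, 0.093]] ctr [0.5139 0.1284]
0.1259 -68.8
0.1286 21.2
scene tray [[0.6278, -0.0609], [0.57, -0.2953], [0.4025, -0.2632], [0.4672, -0.0237]] [ 0.5169 -0.1608]
0.1648 -13.1
0.2414 -103.9
0.1705 169.1
0.2482 74.9
top tray [[0.6273, -0.0631], [0.5733, -0.2897], [0.4148, -0.2505], [0.4642, -0.0267]] [ 0.5199 -0.1575]
0.1671 -12.6
0.233 -103.4
0.1633 166.1
0.2292 77.5
handle scene corner tops [(array([0.53765023, 0.07657352, 0.17062886]), np.float64(0.00333089095659072)), (array([0.54896096, 0.04932487, 0.1715991 ]), np.float64(0.0012298769870669464))]
```

```bash
cat >> h.py <<'E'
from scipy.spatial.transform import Rotation as Ro
def rows(pos,yaw=None,n=5,s=None):
    "n even rows to TCP pos, tool down with jaw axis (tool y) at yaw deg (nearest half turn)"
    st=state();R=Ro.from_rotvec(st["ee_rot"]);
    if yaw is not None:
        c=[]
        for y in(yaw,yaw+180):
            a=np.radians(y);yv=np.array([np.cos(a),np.sin(a),0]);z=np.array([0,0,-1.]);c.append(R.inv()*Ro.from_matrix(np.c_[np.cross(yv,z),yv,z]))
        w=min(c,key=lambda r:r.magnitude()).as_rotvec()
    else:w=np.zeros(3)
    d=R.inv().apply(np.array(pos)-st["tool_pos"])*100
    print("t",st["time"],"tcp",st["tool_pos"].round(4),"F",st["wrist_force"].round(1),"q",st["qpos"].round(2),"full",d.round(2),w.round(3))
    for k in range(1,n+1):print((d*k/n).round(2).tolist()+(w*k/n).round(3).tolist())
E
python3 - <<'E'
from h import *
print("box base corners", onz("scene",(256,188),0).round(3))
print("roof corner",[x for x in tri((252,97),(205,132))])
print("jug/large stop", onz("scene",(300,190),0.02).round(3),"coupler",onz("scene",(279,222),0.01))
rows((.5145,.1293,.28),21.5,6)
E
```

```text
box base corners [0.743 0.243 0.   ]
roof corner [array([0.70208763, 0.19473693, 0.36640616]), np.float64(0.010229697507214579)]
jug/large stop [0.833 0.118 0.02 ] coupler [0.67958186 0.0544058  0.01      ]
t 0.1 tcp [0.2373 0.5777 0.1891] F [ 0.3  1.1 -0.2] q [ 1.18  0.35  1.63 -0.    1.16 -0.  ] full [-42.68 -30.95  -9.05] [-0.001  0.001  0.806]
[-7.11, -5.16, -1.51, -0.0, 0.0, 0.134]
[-14.23, -10.32, -3.02, -0.0, 0.0, 0.269]
[-21.34, -15.48, -4.52, -0.001, 0.0, 0.403]
[-28.45, -20.64, -6.03, -0.001, 0.0, 0.537]
[-35.56, -25.79, -7.54, -0.001, 0.0, 0.671]
[-42.68, -30.95, -9.05, -0.001, 0.001, 0.806]
```

Request:
{"fn": "jog_arm", "kwargs": {
  "increments": [-3,-2.2,-2,0,0,0.05,-6.5,-4.7,-4,0,0,0.11,-10.5,-7.6,-6,0,0,0.19,-14.5,-10.5,-8,0,0,0.27,-19,-13.8,-9,0,0,0.36],
  "hand": 0
}}

```text
time: 0.6
tool_pos: [0.3549, 0.3882, 0.2786]
ee_rot: [1.154, 2.921, 0.003]
wrist_force: [1.3, 0.9, -0.5]
opening: 0.054
```

```bash
python3 -c "
from h import *
rows((.5145,.1293,.27),21.5,8)"
```

```text
t 0.6 tcp [0.3549 0.3882 0.2786] F [ 1.3  0.9 -0.5] q [0.83 0.12 1.74 0.   1.28 0.01] full [-29.35  -8.     0.84] [ 0.002 -0.     0.443]
[-3.67, -1.0, 0.11, 0.0, -0.0, 0.055]
[-7.34, -2.0, 0.21, 0.0, -0.0, 0.111]
[-11.0, -3.0, 0.32, 0.001, -0.0, 0.166]
[-14.67, -4.0, 0.42, 0.001, -0.0, 0.222]
[-18.34, -5.0, 0.53, 0.001, -0.0, 0.277]
[-22.01, -6.0, 0.63, 0.001, -0.0, 0.332]
[-25.68, -7.0, 0.74, 0.001, -0.0, 0.388]
[-29.35, -8.0, 0.84, 0.002, -0.0, 0.443]
```

Request:
{"fn": "jog_arm", "kwargs": {
  "increments": [-3.7,-1,0.1,0,0,0.055,-7.4,-2,0.2,0,0,0.11,-11,-3,0.3,0,0,0.166,-14.7,-4,0.4,0,0,0.222,-18.3,-5,0.5,0,0,0.277]
}}

```text
time: 1.1
tool_pos: [0.4544, 0.2264, 0.272]
ee_rot: [-1.546, -2.735, 0.0]
wrist_force: [-0.6, 0.7, -0.4]
opening: 0.0139
```

```bash
python3 -c "
from h import *
rows((.5145,.1293,.25),21.5,4)"
```

```text
t 1.1 tcp [0.4544 0.2264 0.272 ] F [-0.6  0.7 -0.4] q [ 0.46  0.09  1.78 -0.    1.27 -0.08] full [-11.42   0.15   2.2 ] [-0.     0.     0.166]
[-2.86, 0.04, 0.55, -0.0, 0.0, 0.042]
[-5.71, 0.07, 1.1, -0.0, 0.0, 0.083]
[-8.57, 0.11, 1.65, -0.0, 0.0, 0.125]
[-11.42, 0.15, 2.2, -0.0, 0.0, 0.166]
```

Request:
{"fn": "jog_arm", "kwargs": {
  "increments": [-3,0,0,0,0,0.042,-6,0.1,0.1,0,0,0.083,-9,0.1,0.7,0,0,0.125,-11.4,0.15,1.5,0,0,0.166,-11.4,0.15,2.2,0,0,0.166]
}}

```text
time: 1.6
tool_pos: [0.5151, 0.1291, 0.2495]
ee_rot: [1.769, 2.596, -0.001]
wrist_force: [-0.6, -0.8, 0.1]
opening: 0.0002
```

Request:
{"fn": "jog_arm", "kwargs": {
  "increments": [0,0,0,0,0,0]
}}

```text
time: 1.7
tool_pos: [0.5133, 0.1309, 0.2489]
ee_rot: [-1.764, -2.597, 0.003]
wrist_force: [0.0, 0.4, -0.1]
opening: 0.0005
```

```bash
python3 -c "
from h import *
rows((.5145,.1293,.165),21.5,1)
cv2.imwrite('pics/s1.png',cv2.resize(read_camera('scene')[120:270,140:340,::-1],None,fx=3,fy=3))"
```

```text
t 1.7 tcp [0.5133 0.1309 0.2489] F [ 0.   0.4 -0.1] q [ 0.25  0.15  1.77  0.    1.23 -0.13] full [-0.2   0.07  8.39] [-0.002 -0.001  0.002]
[-0.2, 0.07, 8.39, -0.002, -0.001, 0.002]
```

View pics/s1.png

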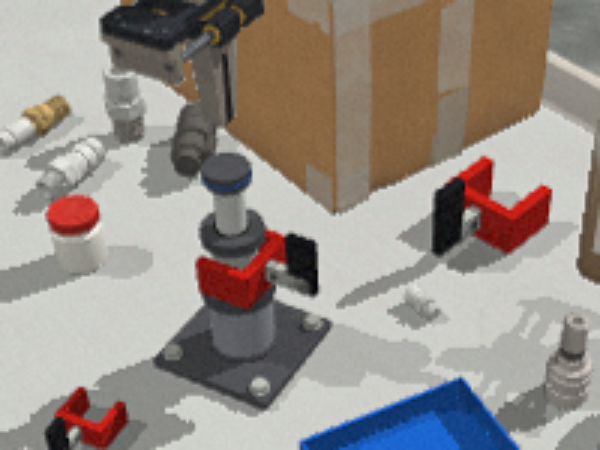

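The closed fingers are above the head, with tips at crop (215,120), head at (227,165) and the way down clear. Next I push the rod.

Request:
{"fn": "jog_arm", "kwargs": {
  "increments": [-0.2,0.05,1,0,0,0,-0.2,0.05,2,0,0,0,-0.2,0.05,2.5,0,0,0,-0.2,0.05,2.9,0,0,0,-0.2,0.05,3.3,0,0,0]
}}

```text
time: 2.25
tool_pos: [0.5153, 0.1298, 0.2168]
ee_rot: [-1.764, -2.6, 0.0]
wrist_force: [0.4, 0.2, -0.1]
opening: 0.0004
```

Request:
{"fn": "jog_arm", "kwargs": {
  "increments": [0,0,0.6,0,0,0,0,0,1.2,0,0,0,0,0,1.8,0,0,0,0,0,2.4,0,0,0,0,0,3.0,0,0,0]
}}

```text
time: 2.75
tool_pos: [0.5155, 0.1295, 0.1871]
ee_rot: [1.765, 2.599, 0.0]
wrist_force: [-1.4, -0.1, 5.9]
opening: 0.0
```

Request:
{"fn": "jog_arm", "kwargs": {
  "increments": [0,0,0.2,0,0,0,0,0,0.4,0,0,0,0,0,0.5,0,0,0]
}}

```text
time: 3.05
tool_pos: [0.5155, 0.1295, 0.1822]
ee_rot: [1.765, 2.599, 0.0]
wrist_force: [-2.0, -0.5, 4.8]
opening: 0.0005
```

Request:
{"fn": "jog_arm", "kwargs": {
  "increments": [0,0,0.2,0,0,0,0,0,0.4,0,0,0,0,0,0.5,0,0,0]
}}

```text
time: 3.35
tool_pos: [0.5155, 0.1295, 0.1771]
ee_rot: [1.764, 2.599, 0.0]
wrist_force: [-1.4, 0.2, 4.1]
opening: 0.0004
```

Request:
{"fn": "jog_arm", "kwargs": {
  "increments": [0,0,0.1,0,0,0,0,0,0.2,0,0,0]
}}

```text
time: 3.55
tool_pos: [0.5155, 0.1295, 0.1752]
ee_rot: [1.765, 2.599, 0.0]
wrist_force: [-1.5, -0.2, 4.4]
opening: 0.0005
```

Request:
{"fn": "jog_arm", "kwargs": {
  "increments": [0,0,0.1,0,0,0,0,0,0.2,0,0,0]
}}

```text
time: 3.75
tool_pos: [0.5154, 0.1295, 0.1731]
ee_rot: [1.765, 2.599, 0.0]
wrist_force: [-0.1, -1.1, 4.2]
opening: 0.0
```

Request:
{"fn": "jog_arm", "kwargs": {
  "increments": [0,0,0.1,0,0,0,0,0,0.2,0,0,0]
}}

```text
time: 3.95
tool_pos: [0.5155, 0.1295, 0.1711]
ee_rot: [1.764, 2.599, 0.0]
wrist_force: [-0.6, -0.7, 5.2]
opening: 0.0003
```

Request:
{"fn": "jog_arm", "kwargs": {
  "increments": [0,0,0.1,0,0,0,0,0,0.15,0,0,0]
}}

```text
time: 4.15
tool_pos: [0.5154, 0.1295, 0.1695]
ee_rot: [-1.765, -2.599, 0.0]
wrist_force: [-1.2, -0.1, 4.1]
opening: 0.0001
```

Request:
{"fn": "jog_arm", "kwargs": {
  "increments": [0,0,0.1,0,0,0,0,0,0.15,0,0,0]
}}

```text
time: 4.35
tool_pos: [0.5154, 0.1295, 0.1681]
ee_rot: [1.765, 2.599, -0.0]
wrist_force: [-0.6, -0.4, 4.4]
opening: 0.0004
```

Request:
{"fn": "jog_arm", "kwargs": {
  "increments": [0,0,0.1,0,0,0,0,0,0.1,0,0,0]
}}

```text
time: 4.55
tool_pos: [0.5154, 0.1295, 0.167]
ee_rot: [-1.765, -2.599, 0.0]
wrist_force: [0.7, -0.1, 2.8]
opening: 0.0002
```

Request:
{"fn": "jog_arm", "kwargs": {
  "increments": [0,0,0.1,0,0,0]
}}

```text
time: 4.65
tool_pos: [0.5154, 0.1295, 0.1662]
ee_rot: [1.764, 2.599, 0.0]
wrist_force: [-0.2, -0.2, 4.8]
opening: 0.0005
```

Request:
{"fn": "jog_arm", "kwargs": {
  "increments": [0,0,0.1,0,0,0]
}}

```text
time: 4.75
tool_pos: [0.5154, 0.1295, 0.1651]
ee_rot: [1.765, 2.599, 0.0]
wrist_force: [-1.3, -0.8, 4.7]
opening: 0.0004
```

```bash
python3 -c "
from h import *
s=read_camera('scene')[:,:,::-1];cv2.imwrite('pics/s2f.png',s)
cv2.imwrite('pics/s2.png',cv2.resize(s[160:260,170:270],None,fx=6,fy=6,interpolation=cv2.INTER_CUBIC))
for z in(.177,.167,.155,.145,.141,.133,.095):print(z,((proj('scene',(.5145,.1293,z))[0]-[170,160])*6).round(0))"
```

```text
0.177 [280. 178.]
0.167 [282. 195.]
0.155 [284. 216.]
0.145 [286. 233.]
0.141 [287. 240.]
0.133 [288. 253.]
0.095 [295. 314.]
```

View pics/s2.png

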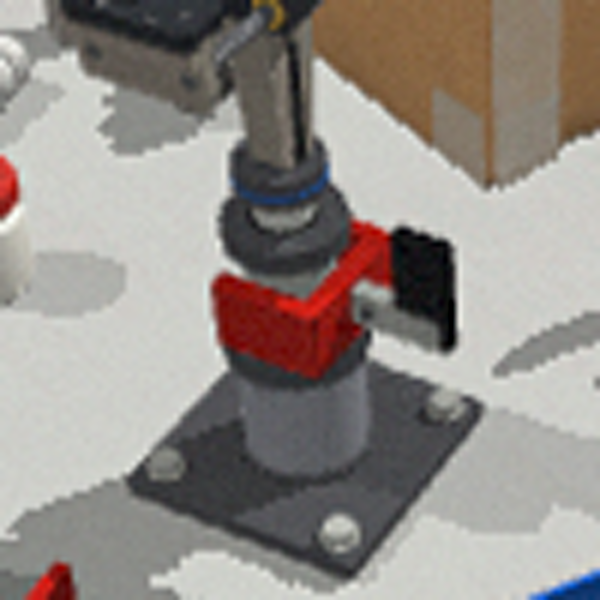

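The crop shows the rod not home yet: the head's blue band is at (280,185), with aluminium still visible at (285,215). The tip looks higher than the reported TCP, so I'll push on by force.

Request:
{"fn": "jog_arm", "kwargs": {
  "increments": [0,0,0.2,0,0,0,0,0,0.3,0,0,0]
}}

```text
time: 5.0
tool_pos: [0.5155, 0.1295, 0.162]
ee_rot: [1.764, 2.599, 0.0]
wrist_force: [-1.2, -0.4, 4.1]
opening: 0.0007
```

Request:
{"fn": "jog_arm", "kwargs": {
  "increments": [0,0,0.1,0,0,0,0,0,0.2,0,0,0]
}}

```text
time: 5.2
tool_pos: [0.5155, 0.1295, 0.1601]
ee_rot: [1.764, 2.599, 0.0]
wrist_force: [-0.9, -0.6, 4.5]
opening: 0.0005
```

Request:
{"fn": "jog_arm", "kwargs": {
  "increments": [0,0,0.1,0,0,0,0,0,0.2,0,0,0]
}}

```text
time: 5.4
tool_pos: [0.5154, 0.1295, 0.1581]
ee_rot: [1.765, 2.599, 0.0]
wrist_force: [-0.5, -0.1, 3.5]
opening: 0.0002
```

```bash
python3 -c "
from h import *
for z in(.24,.25,.26,.27):print(z,((proj('scene',(.5133,.1309,z))[0]-[140,120])*3).round(0),proj('scene',(.5133,.1309,z)).round(1))"
```

```text
0.24 [222. 151.] [[213.9 170.5]]
0.25 [221. 142.] [[213.6 167.3]]
0.26 [220. 132.] [[213.2 164.1]]
0.27 [219. 122.] [[212.9 160.8]]
```

Request:
{"fn": "jog_arm", "kwargs": {
  "increments": [0,0,0.1,0,0,0,0,0,0.2,0,0,0]
}}

```text
time: 5.6
tool_pos: [0.5154, 0.1295, 0.1561]
ee_rot: [1.765, 2.599, 0.0]
wrist_force: [-0.1, -0.1, 4.0]
opening: 0.0006
```

Request:
{"fn": "jog_arm", "kwargs": {
  "increments": [0,0,0.1,0,0,0,0,0,0.2,0,0,0]
}}

```text
time: 5.8
tool_pos: [0.5154, 0.1295, 0.1541]
ee_rot: [1.764, 2.599, 0.0]
wrist_force: [-0.4, -0.7, 5.4]
opening: 0.0004
```

Request:
{"fn": "jog_arm", "kwargs": {
  "increments": [0,0,0.1,0,0,0]
}}

```text
time: 5.9
tool_pos: [0.5155, 0.1295, 0.1531]
ee_rot: [1.765, 2.599, 0.0]
wrist_force: [-0.2, -0.2, 3.9]
opening: 0.0
```

Request:
{"fn": "jog_arm", "kwargs": {
  "increments": [0,0,0.1,0,0,0]
}}

```text
time: 6.0
tool_pos: [0.5154, 0.1296, 0.1521]
ee_rot: [1.764, 2.599, 0.0]
wrist_force: [-0.5, 0.5, 5.3]
opening: 0.0002
```

Request:
{"fn": "jog_arm", "kwargs": {
  "increments": [0,0,0.1,0,0,0]
}}

```text
time: 6.1
tool_pos: [0.5154, 0.1295, 0.1511]
ee_rot: [1.765, 2.599, 0.0]
wrist_force: [0.1, -0.8, 4.8]
opening: 0.0003
```

Request:
{"fn": "jog_arm", "kwargs": {
  "increments": [0,0,0.1,0,0,0]
}}

```text
time: 6.2
tool_pos: [0.5154, 0.1295, 0.1501]
ee_rot: [1.765, 2.599, -0.0]
wrist_force: [-0.4, -1.0, 5.1]
opening: 0.0004
```

Request:
{"fn": "jog_arm", "kwargs": {
  "increments": [0,0,0.1,0,0,0]
}}

```text
time: 6.3
tool_pos: [0.5155, 0.1295, 0.1494]
ee_rot: [1.764, 2.599, 0.0]
wrist_force: [-2.3, -0.5, 9.6]
opening: -0.0002
```

Request:
{"fn": "jog_arm", "kwargs": {
  "increments": [0,0,0.1,0,0,0]
}}

```text
time: 6.4
tool_pos: [0.5155, 0.1295, 0.1485]
ee_rot: [1.765, 2.599, 0.0]
wrist_force: [-2.5, -0.1, 11.1]
opening: 0.0005
```

Force jumped from about 4–5 N to 10–11 N at tool z 0.149, so the rod is home on the ring. Lifting off and going over the handle.

Request:
{"fn": "jog_arm", "kwargs": {
  "increments": [0,0,-1,0,0,0,0,0,-3,0,0,0,0,0,-5,0,0,0,0,0,-7,0,0,0,0,0,-8,0,0,0],
  "hand": 6
}}

```text
time: 6.9
tool_pos: [0.516, 0.1297, 0.2299]
ee_rot: [1.764, 2.598, 0.002]
wrist_force: [0.1, 0.3, -0.2]
opening: 0.0382
```

```bash
python3 -c "
from h import *
rows((.542,.0615,.215),21.5,4)
a=read_camera('scene')[:,:,::-1];b=read_camera('top')[:,:,::-1]
cv2.imwrite('pics/s3f.png',a);cv2.imwrite('pics/t3f.png',b)
a=cv2.resize(a[130:240,185:260],None,fx=5,fy=5,interpolation=cv2.INTER_CUBIC);b=cv2.resize(b[190:270,205:285],None,fx=5,fy=5,interpolation=cv2.INTER_CUBIC)
o=np.zeros((550,790,3),np.uint8);o[:550,:375]=a;o[:400,385:785]=b;cv2.imwrite('pics/c3.png',o)"
```

```text
t 6.9 tcp [0.516  0.1297 0.2299] F [ 0.1  0.3 -0.2] q [ 0.24  0.17  1.79  0.    1.18 -0.13] full [-7.3  -0.1   1.49] [0.002 0.    0.003]
[-1.83, -0.03, 0.37, 0.0, 0.0, 0.001]
[-3.65, -0.05, 0.74, 0.001, 0.0, 0.001]
[-5.48, -0.08, 1.12, 0.001, 0.0, 0.002]
[-7.3, -0.1, 1.49, 0.002, 0.0, 0.003]
```

View pics/c3.png

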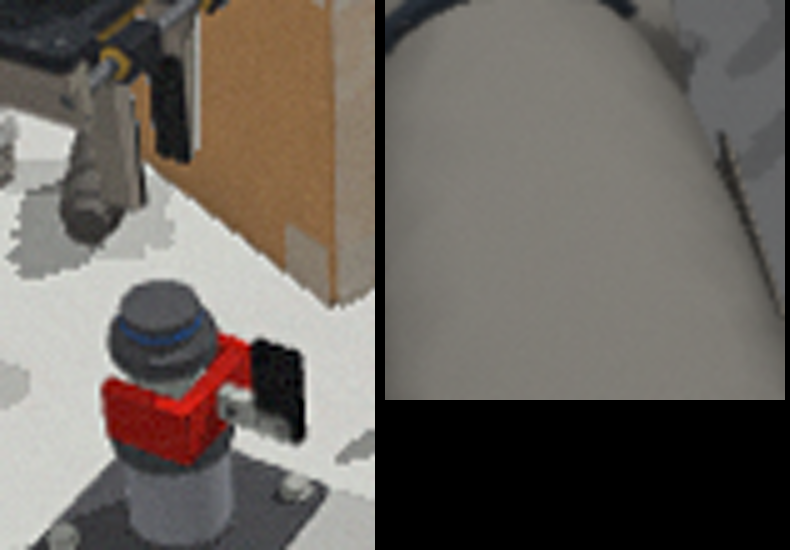

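The crop shows the head (162,300) resting on the ring, so the rod is home. The stop is still in place with its handle at (278,390), and the open fingertips are at (130,205) and (175,160).

```bash
python3 -c "
from h import *
def zat(uv,xy):
    z=np.linspace(.1,.3,401);p=np.array([proj('scene',(*xy,k))[0] for k in z]);i=np.linalg.norm(p-uv,axis=1).argmin();return z[i],np.linalg.norm(p[i]-uv).round(2)
S=lambda x,y:np.array((185+x/5-.4,130+y/5-.4))
print('tip',zat(S(152,180),(.516,.1297)),'head',zat(S(162,300),(.5145,.1293)))
for n,uv in (('L',S(130,205)),('R',S(180,160))):print(n,[onz('scene',uv,z).round(4) for z in(.23,.249)])
# predicted outline of handle plate for ram pose, and black mask extents
im=cv2.imread('pics/s3f.png')[195:222,230:252]; m=im.max(2)<35
ys,xs=np.nonzero(m);print('black px',230+xs.min(),230+xs.max(),195+ys.min(),195+ys.max(),'mean',230+xs.mean(),195+ys.mean())
for yaw in(18,21.5,25):
    a=np.radians(yaw);ex=np.array([np.cos(a),np.sin(a)]);ey=np.array([-ex[1],ex[0]])
    P=[[*(np.array([.5145,.1293])+x*ex+y*ey),.095+z] for x in(-.005,.005) for y in(-.058,-.088) for z in(.041,.075)]
    q=proj('scene',P);print(yaw,q.min(0).round(1),q.max(0).round(1),q.mean(0).round(1))
"
```

```text
tip (np.float64(0.2545), np.float64(0.44)) head (np.float64(0.177), np.float64(0.32))
L [array([0.5138, 0.1483, 0.23  ]), array([0.4998, 0.1249, 0.249 ])]
R [array([0.5585, 0.1657, 0.23  ]), array([0.5431, 0.1417, 0.249 ])]
black px 236 245 198 217 mean 240.46616541353384 206.3609022556391
18 [233.4 197.8] [245.4 213.3] [239.5 205.5]
21.5 [234.3 197. ] [246.4 212.2] [240.4 204.6]
25 [235.  196.2] [247.2 211. ] [241.2 203.6]
```

Handle outline matches the predicted pose (yaw 21.5°). The real fingertip sits about 19–25 mm above the reported TCP, so I'll command TCP z≈0.115 for the pinch.

Request:
{"fn": "jog_arm", "kwargs": {
  "increments": [-2,0,0,0,0,0,-4,-0.05,0,0,0,0,-6,-0.1,0,0,0,0,-7.3,-0.1,1,0,0,0,-7.3,-0.1,3,0,0,0]
}}

```text
time: 7.5
tool_pos: [0.5424, 0.0601, 0.1976]
ee_rot: [1.766, 2.597, 0.001]
wrist_force: [0.4, -0.2, 0.2]
opening: 0.0601
```

Request:
{"fn": "jog_arm", "kwargs": {
  "increments": [0,0,2,0,0,0,0,0,4,0,0,0,0,0,6,0,0,0,0,0,7.5,0,0,0,0,0,8.5,0,0,0]
}}

```text
time: 8.0
tool_pos: [0.5399, 0.0612, 0.1106]
ee_rot: [-1.763, -2.597, 0.003]
wrist_force: [0.1, -0.4, -0.5]
opening: 0.06
```

```bash
python3 -c "
from h import *
rows((.542,.0615,.115),21.5,1)
a=read_camera('scene')[:,:,::-1];cv2.imwrite('pics/s4.png',cv2.resize(a[140:250,180:280],None,fx=5,fy=5,interpolation=cv2.INTER_CUBIC))"
```

```text
t 8.0 tcp [0.5399 0.0612 0.1106] F [ 0.1 -0.4 -0.5] q [ 0.11  0.32  1.88  0.    0.94 -0.27] full [-0.05  0.21 -0.44] [-0.003 -0.001  0.003]
[-0.05, 0.21, -0.44, -0.003, -0.001, 0.003]
```

View pics/s4.png

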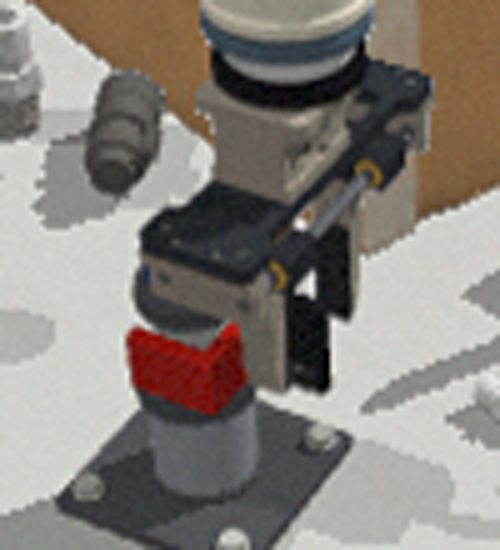

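Fingers at crop (268,345) and (335,275) straddle the black handle (310,345), with the body clear of the head and no force. Closing.

Request:
{"fn": "jog_arm", "kwargs": {
  "increments": [0,0.2,0,0,0,0,0,0.2,0,0,0,0,0,0.2,0,0,0,0,0,0.2,0,0,0,0,0,0.2,0,0,0,0],
  "hand": 0,
  "squeeze": 20
}}

```text
time: 8.55
tool_pos: [0.5436, 0.0621, 0.1137]
ee_rot: [1.764, 2.599, 0.001]
wrist_force: [-0.6, -0.2, 0.6]
opening: 0.0223
```

Request:
{"fn": "jog_arm", "kwargs": {
  "increments": [0,0,0,0,0,0,0,0,0,0,0,0,0,0,0,0,0,0],
  "squeeze": 45
}}

```text
time: 8.85
tool_pos: [0.5433, 0.0621, 0.1134]
ee_rot: [1.765, 2.599, 0.0]
wrist_force: [-0.8, -0.5, 2.8]
opening: 0.0096
```

Pinched (9.6 mm). Drawing out level.

Request:
{"fn": "jog_arm", "kwargs": {
  "increments": [-0.3,0,0,0,0,0,-0.8,0,0,0,0,0,-1.4,0,0,0,0,0,-2,0,0,0,0,0,-2.5,0,0,0,0,0]
}}

```text
time: 9.35
tool_pos: [0.5527, 0.0382, 0.1131]
ee_rot: [-1.765, -2.599, -0.0]
wrist_force: [-1.0, 2.4, 1.1]
opening: 0.0096
```

Request:
{"fn": "jog_arm", "kwargs": {
  "increments": [-1,0,0,0,0,0,-2,0,0,0,0,0,-3.2,0,0,0,0,0,-4.5,0,0,0,0,0,-6,0,0,0,0,0]
}}

```text
time: 9.85
tool_pos: [0.575, -0.0183, 0.113]
ee_rot: [1.764, 2.599, -0.001]
wrist_force: [0.5, 0.2, -1.6]
opening: 0.0096
```

Request:
{"fn": "jog_arm", "kwargs": {
  "increments": [-1,0,0,0,0,0,-1.5,0,0,0,0,0,-1.5,0,0,0,0,0]
}}

```text
time: 10.15
tool_pos: [0.5804, -0.0317, 0.1131]
ee_rot: [-1.766, -2.598, 0.0]
wrist_force: [0.0, 0.8, -1.5]
opening: 0.0095
```

```bash
python3 -c "
from h import *
a=np.radians(21.5-35)
rows((.5265,-.197,.12),21.5,5)
a=read_camera('scene')[:,:,::-1];b=read_camera('top')[:,:,::-1];o=np.hstack([cv2.resize(a[140:330,190:350],None,fx=2.5,fy=2.5),cv2.resize(b[180:370,220:380],None,fx=2.5,fy=2.5)]);cv2.imwrite('pics/s5.png',o)"
```

```text
t 10.15 tcp [ 0.5804 -0.0317  0.1131] F [ 0.   0.8 -1.5] q [-0.06  0.37  1.8  -0.    0.97 -0.43] full [-13.39 -11.1   -0.69] [-0.     0.     0.002]
[-2.68, -2.22, -0.14, -0.0, 0.0, 0.0]
[-5.36, -4.44, -0.28, -0.0, 0.0, 0.001]
[-8.03, -6.66, -0.41, -0.0, 0.0, 0.001]
[-10.71, -8.88, -0.55, -0.0, 0.0, 0.001]
[-13.39, -11.1, -0.69, -0.0, 0.0, 0.002]
```

View pics/s5.png

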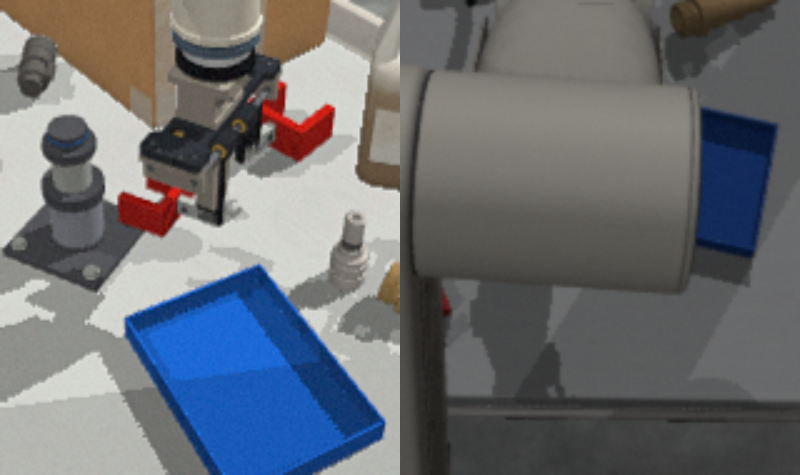

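The stop is clear of the ram and held level at crop (145,210). The middle tube still stands, with its ring at (75,185). Carrying it over the tray.

Request:
{"fn": "jog_arm", "kwargs": {
  "increments": [-1,-0.8,-0.3,0,0,0,-3,-2.4,-0.5,0,0,0,-5.5,-4.3,-0.5,0,0,0,-8,-6.3,-0.5,0,0,0,-10.5,-8.2,-0.5,0,0,0]
}}

```text
time: 10.75
tool_pos: [0.5419, -0.16, 0.1185]
ee_rot: [1.763, 2.6, -0.0]
wrist_force: [0.5, -0.3, -2.3]
opening: 0.0098
```

Request:
{"fn": "jog_arm", "kwargs": {
  "increments": [-1.7,-1.3,0,0,0,0,-2.7,-2.1,0,0,0,0,-2.9,-2.3,1,0,0,0,-2.9,-2.3,2,0,0,0,-2.9,-2.3,3.5,0,0,0]
}}

```text
time: 11.25
tool_pos: [0.5324, -0.1934, 0.0825]
ee_rot: [1.764, 2.599, 0.001]
wrist_force: [-0.3, -1.0, -1.9]
opening: 0.0098
```

Request:
{"fn": "jog_arm", "kwargs": {
  "increments": [0,0,1.5,0,0,0,0,0,3,0,0,0,0,0,4,0,0,0,0,0,4.5,0,0,0,0,0,4.5,0,0,0]
}}

```text
time: 11.75
tool_pos: [0.5317, -0.1935, 0.0374]
ee_rot: [-1.763, -2.599, 0.0]
wrist_force: [0.4, -0.6, -2.1]
opening: 0.0098
```

```bash
python3 -c "
from h import *
rows((.532,-.195,.022),21.5,1)
a=read_camera('scene')[:,:,::-1];cv2.imwrite('pics/s6.png',cv2.resize(a[190:350,210:370],None,fx=3.5,fy=3.5))"
```

```text
t 11.75 tcp [ 0.5317 -0.1935  0.0374] F [ 0.4 -0.6 -2.1] q [-0.35  0.45  1.88  0.    0.81 -0.73] full [-0.15 -0.03  1.54] [-0.001 -0.001  0.003]
[-0.15, -0.03, 1.54, -0.001, -0.001, 0.003]
```

View pics/s6.png

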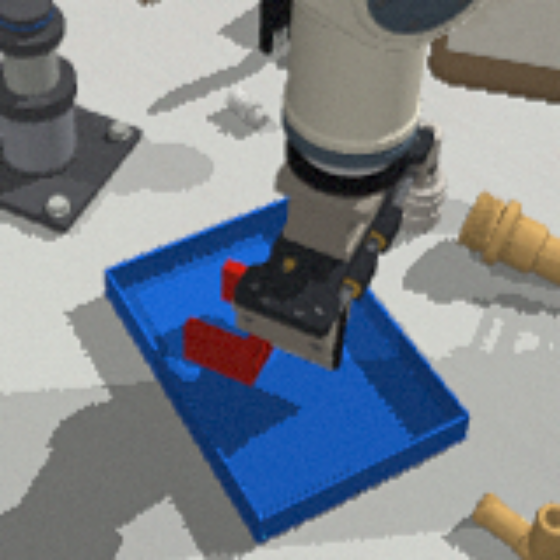

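The stop hangs inside the tray outline with its block at crop (225,345), clear of the walls. Lowering by feel.

Request:
{"fn": "jog_arm", "kwargs": {
  "increments": [0,0,0.4,0,0,0,0,0,0.8,0,0,0,0,0,1.1,0,0,0,0,0,1.2,0,0,0]
}}

```text
time: 12.2
tool_pos: [0.5319, -0.1942, 0.0259]
ee_rot: [-1.765, -2.599, 0.0]
wrist_force: [1.0, 0.7, -1.6]
opening: 0.0098
```

Request:
{"fn": "jog_arm", "kwargs": {
  "increments": [0,0,0.1,0,0,0,0,0,0.2,0,0,0]
}}

```text
time: 12.4
tool_pos: [0.5321, -0.1942, 0.0242]
ee_rot: [1.765, 2.599, 0.0]
wrist_force: [0.3, -0.3, -2.9]
opening: 0.0099
```

Request:
{"fn": "jog_arm", "kwargs": {
  "increments": [0,0,0.1,0,0,0,0,0,0.1,0,0,0]
}}

```text
time: 12.6
tool_pos: [0.532, -0.1942, 0.0231]
ee_rot: [-1.764, -2.599, 0.0]
wrist_force: [0.8, 0.9, -1.6]
opening: 0.01
```

Request:
{"fn": "jog_arm", "kwargs": {
  "increments": [0,0,0.1,0,0,0,0,0,0.1,0,0,0]
}}

```text
time: 12.8
tool_pos: [0.5322, -0.1943, 0.0224]
ee_rot: [1.764, 2.599, 0.0]
wrist_force: [-0.6, -0.6, 1.5]
opening: 0.0097
```

Request:
{"fn": "jog_arm", "kwargs": {
  "increments": [0,0,0.05,0,0,0,0,0,0.1,0,0,0]
}}

```text
time: 13.0
tool_pos: [0.5324, -0.1945, 0.0221]
ee_rot: [1.764, 2.599, -0.0]
wrist_force: [-4.1, -1.8, 15.4]
opening: 0.0097
```

On the floor. Easing off the pressure and opening.

Request:
{"fn": "jog_arm", "kwargs": {
  "increments": [0,0,-0.08,0,0,0,0,0,-0.08,0,0,0],
  "squeeze": 8
}}

```text
time: 13.2
tool_pos: [0.5322, -0.1943, 0.0221]
ee_rot: [1.764, 2.599, 0.0]
wrist_force: [-0.1, -1.2, 1.8]
opening: 0.0102
```

Request:
{"fn": "jog_arm", "kwargs": {
  "increments": [0,0,0,0,0,0,0,0,0,0,0,0,0,0,0,0,0,0,0,0,0,0,0,0],
  "hand": 4
}}

```text
time: 13.6
tool_pos: [0.532, -0.1941, 0.0219]
ee_rot: [-1.764, -2.599, -0.0]
wrist_force: [-0.3, 0.2, 0.0]
opening: 0.0392
```

Request:
{"fn": "jog_arm", "kwargs": {
  "increments": [0,0,-1,0,0,0,0,0,-3,0,0,0,0,0,-6,0,0,0,0,0,-9,0,0,0,0,0,-12,0,0,0]
}}

```text
time: 14.1
tool_pos: [0.532, -0.1941, 0.1439]
ee_rot: [1.764, 2.599, 0.0]
wrist_force: [-0.2, 1.1, -0.5]
opening: 0.0398
```

```bash
python3 -c "
from h import *
rows((.5154,.1295,.21),21.5,1)"
```

```text
t 14.1 tcp [ 0.532  -0.1941  0.1439] F [-0.2  1.1 -0.5] q [-0.35  0.31  1.81  0.    1.02 -0.73] full [30.69 10.4  -6.62] [0.    0.    0.003]
[30.69, 10.4, -6.62, 0.0, 0.0, 0.003]
```

Request:
{"fn": "jog_arm", "kwargs": {
  "increments": [1,0.3,-2.5,0,0,0,4,1.3,-5,0,0,0,8,2.7,-6.6,0,0,0,12,4,-6.6,0,0,0,16,5.4,-6.6,0,0,0],
  "hand": 0
}}

```text
time: 14.6
tool_pos: [0.5232, -0.0242, 0.2096]
ee_rot: [1.764, 2.597, 0.002]
wrist_force: [0.5, -0.2, 0.1]
opening: 0.0024
```

Request:
{"fn": "jog_arm", "kwargs": {
  "increments": [4,1.3,0,0,0,0,8,2.7,0,0,0,0,11.5,3.9,0,0,0,0,14,4.8,0,0,0,0,14.7,5,0,0,0,0]
}}

```text
time: 15.1
tool_pos: [0.5152, 0.1319, 0.2087]
ee_rot: [1.761, 2.601, 0.002]
wrist_force: [-0.8, -0.1, 0.2]
opening: 0.0007
```

```bash
python3 -c "
from h import *
rows((.5154,.1295,.149),21.5,1)
a=read_camera('scene')[:,:,::-1];cv2.imwrite('pics/s7.png',cv2.resize(a[130:350,180:400],None,fx=2.7,fy=2.7))"
```

```text
t 15.1 tcp [0.5152 0.1319 0.2087] F [-0.8 -0.1  0.2] q [ 0.25  0.19  1.81  0.    1.14 -0.13] full [-0.23 -0.08  5.97] [ 0.001 -0.     0.005]
[-0.23, -0.08, 5.97, 0.001, -0.0, 0.005]
```

View pics/s7.png

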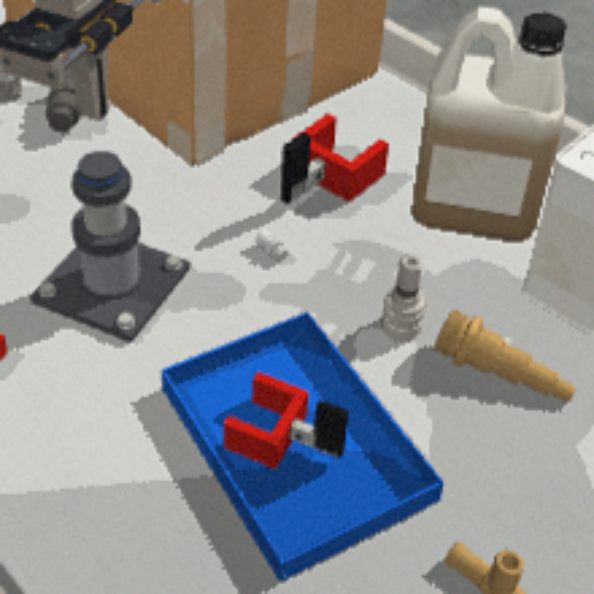

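The stop stands upright inside the tray (crop (280,425)), the head is on the ring, and the fingers are above it. Pushing the middle tube down.

Request:
{"fn": "jog_arm", "kwargs": {
  "increments": [-0.2,-0.1,2,0,0,0.005,-0.2,-0.1,4,0,0,0.005,-0.2,-0.1,5.2,0,0,0.005,-0.2,-0.1,5.8,0,0,0.005,-0.2,-0.1,6.2,0,0,0.005]
}}

```text
time: 15.65
tool_pos: [0.5149, 0.1264, 0.1463]
ee_rot: [-1.771, -2.594, 0.002]
wrist_force: [-5.0, -2.7, 10.6]
opening: 0.0005
```

Request:
{"fn": "jog_arm", "kwargs": {
  "increments": [0,0,0.5,0,0,0,0,0,1,0,0,0,0,0,1.5,0,0,0,0,0,2,0,0,0,0,0,2.4,0,0,0]
}}

```text
time: 16.15
tool_pos: [0.5149, 0.1264, 0.123]
ee_rot: [-1.771, -2.595, 0.002]
wrist_force: [-5.8, -3.5, 10.7]
opening: 0.0005
```

Request:
{"fn": "jog_arm", "kwargs": {
  "increments": [0,0,0.3,0,0,0,0,0,0.6,0,0,0,0,0,0.8,0,0,0]
}}

```text
time: 16.45
tool_pos: [0.5149, 0.1264, 0.115]
ee_rot: [-1.771, -2.595, 0.002]
wrist_force: [-5.3, -4.8, 9.4]
opening: 0.0007
```

Request:
{"fn": "jog_arm", "kwargs": {
  "increments": [0,0,0.15,0,0,0,0,0,0.3,0,0,0]
}}

```text
time: 16.65
tool_pos: [0.5149, 0.1264, 0.1121]
ee_rot: [-1.771, -2.595, 0.002]
wrist_force: [-5.4, -3.4, 9.6]
opening: 0.0003
```

Request:
{"fn": "jog_arm", "kwargs": {
  "increments": [0,0,0.1,0,0,0,0,0,0.2,0,0,0]
}}

```text
time: 16.85
tool_pos: [0.5149, 0.1264, 0.1101]
ee_rot: [-1.771, -2.595, 0.002]
wrist_force: [-5.0, -2.7, 9.6]
opening: 0.0006
```

Request:
{"fn": "jog_arm", "kwargs": {
  "increments": [0,0,0.1,0,0,0]
}}

```text
time: 16.95
tool_pos: [0.5149, 0.1264, 0.1091]
ee_rot: [-1.771, -2.595, 0.002]
wrist_force: [-4.9, -3.6, 10.8]
opening: 0.0004
```

Request:
{"fn": "jog_arm", "kwargs": {
  "increments": [0,0,0.1,0,0,0]
}}

```text
time: 17.05
tool_pos: [0.5149, 0.1264, 0.1081]
ee_rot: [-1.771, -2.595, 0.002]
wrist_force: [-5.2, -3.8, 10.2]
opening: 0.0009
```

Request:
{"fn": "jog_arm", "kwargs": {
  "increments": [0,0,0.1,0,0,0]
}}

```text
time: 17.15
tool_pos: [0.5149, 0.1264, 0.1071]
ee_rot: [-1.771, -2.595, 0.002]
wrist_force: [-5.3, -3.3, 9.2]
opening: 0.0009
```

Request:
{"fn": "jog_arm", "kwargs": {
  "increments": [0,0,0.1,0,0,0]
}}

```text
time: 17.25
tool_pos: [0.5149, 0.1264, 0.1061]
ee_rot: [-1.771, -2.595, 0.002]
wrist_force: [-4.9, -3.5, 10.6]
opening: 0.0006
```

Request:
{"fn": "jog_arm", "kwargs": {
  "increments": [0,0,0.1,0,0,0]
}}

```text
time: 17.35
tool_pos: [0.5149, 0.1264, 0.1051]
ee_rot: [-1.771, -2.595, 0.002]
wrist_force: [-5.6, -3.2, 9.5]
opening: 0.0009
```

Request:
{"fn": "jog_arm", "kwargs": {
  "increments": [0,0,0.1,0,0,0]
}}

```text
time: 17.45
tool_pos: [0.5149, 0.1264, 0.1041]
ee_rot: [-1.771, -2.595, 0.002]
wrist_force: [-5.6, -3.7, 9.6]
opening: 0.0002
```

Request:
{"fn": "jog_arm", "kwargs": {
  "increments": [0,0,0.1,0,0,0]
}}

```text
time: 17.55
tool_pos: [0.5149, 0.1264, 0.1031]
ee_rot: [-1.771, -2.595, 0.002]
wrist_force: [-5.3, -2.9, 9.9]
opening: 0.0005
```

Request:
{"fn": "jog_arm", "kwargs": {
  "increments": [0,0,0.1,0,0,0]
}}

```text
time: 17.65
tool_pos: [0.515, 0.1264, 0.1024]
ee_rot: [-1.771, -2.595, 0.002]
wrist_force: [-9.9, -5.0, 24.4]
opening: 0.0004
```

Request:
{"fn": "jog_arm", "kwargs": {
  "increments": [0,0,0.1,0,0,0]
}}

```text
time: 17.75
tool_pos: [0.515, 0.1264, 0.1023]
ee_rot: [-1.771, -2.595, 0.002]
wrist_force: [-11.9, -5.5, 33.5]
opening: 0.0003
```

Request:
{"fn": "jog_arm", "kwargs": {
  "increments": [0,0,0.1,0,0,0]
}}

```text
time: 17.85
tool_pos: [0.515, 0.1264, 0.1022]
ee_rot: [1.771, 2.595, -0.002]
wrist_force: [-15.9, -6.8, 44.7]
opening: 0.0004
```

Request:
{"fn": "jog_arm", "kwargs": {
  "increments": [0,0,0.1,0,0,0]
}}

```text
time: 17.95
tool_pos: [0.5151, 0.1264, 0.1021]
ee_rot: [1.771, 2.595, -0.002]
wrist_force: [-19.6, -7.6, 55.4]
opening: 0.0004
```

The bottom is hard, at z 0.1022. My batch pressed further than needed, to 55 N at the fingertips. Backing off and checking.

Request:
{"fn": "jog_arm", "kwargs": {
  "increments": [0,0,-0.6,0,0,0,0,0,-2,0,0,0,0,0,-5,0,0,0,0,0,-9,0,0,0,0,0,-13,0,0,0]
}}

```text
time: 18.45
tool_pos: [0.5151, 0.1271, 0.2301]
ee_rot: [-1.771, -2.595, 0.0]
wrist_force: [0.6, -0.2, -0.8]
opening: 0.0008
```

Request:
{"fn": "jog_arm", "kwargs": {
  "increments": [0,0,-2,0,0,0,0,0,-2,0,0,0]
}}

```text
time: 18.65
tool_pos: [0.5175, 0.1276, 0.2522]
ee_rot: [1.769, 2.591, 0.008]
wrist_force: [0.1, 0.5, -0.2]
opening: 0.0004
```

```bash
python3 -c "
from h import *
a=read_camera('scene')[:,:,::-1];cv2.imwrite('pics/s8.png',cv2.resize(a[130:370,130:400],None,fx=2.5,fy=2.5))
for z in(.127,.132):print(z,((proj('scene',(.5145,.1293,z))[0]-[130,130])*2.5).round(0))"
```

```text
0.127 [220. 184.]
0.132 [220. 181.]
```

View pics/s8.png

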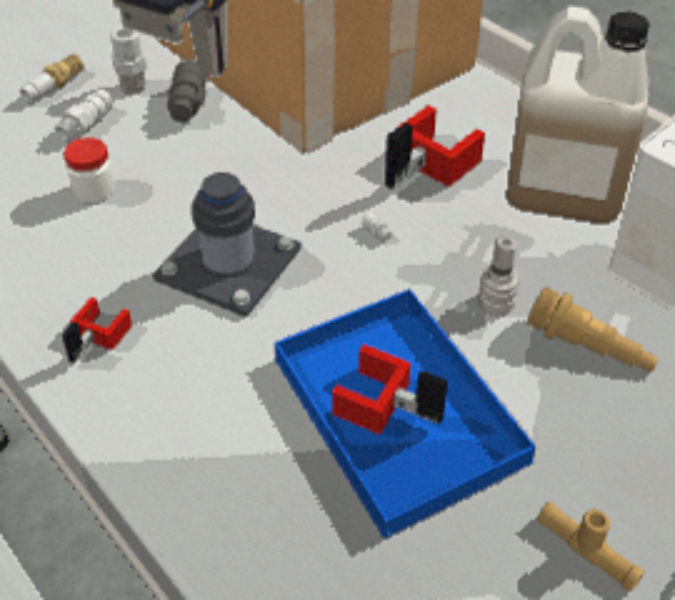

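The head top at (222,186) matches the predicted (220,184) for 127 mm, so the cylinder is fully collapsed. The stop is upright in the tray at (385,390). The jar (88,170), tee (590,545) and coupler (377,228) are in place, and the arm is clear.

```bash
python3 -c "
from workcell import *
print(hand_in(), state()['time'])"
```

```text
the job is handed in; nothing more can be done
the job is handed in; nothing more can be done
```

The cylinder is fully collapsed and the red stop stands upright inside the blue tray. I handed the job in at about 19 s on the robot clock. I gave the steps in the order asked:

1. **Rod:** I pushed it home with the stop still in place. The push force rose from about 4.5 N to 10–11 N as the head met the ring.
2. **Stop:** I drew the middle-sized stop out level by its handle and set it down in the tray. There was a brief 15 N when it touched the floor, which I eased off before letting go.
3. **Middle tube:** I pushed it down until it stopped hard.

In the last picture the head top matched the predicted 127 mm height to about 2 pixels. The jar, tee and coupler looked unmoved, and the arm was clear of everything.

**Checks that were off:**
- **Fingertip height:** images and contact put the real fingertips about 19–25 mm above the reported position, so I judged depth by force and pictures instead.
- **Last push:** I pressed the fingertips harder than needed, to about 55 N upward at the wrist (limit 120 N). The 40 N limit is for the arm or gripper body, and only the fingertips touched.

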